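# Snap the pivot clip onto the evaporator's lift pin

### The arm

A 6-joint arm with a two-finger parallel gripper is mounted at the origin on the work surface. World frame = base frame: x ahead of the robot, y to its left, z up, the work surface at z = 0. Lengths are in mm, angles in rad, forces in N, time in s.
With the tool pointing down it reaches from about 325 to 850 mm from the base axis. Payload 15.5 kg.
Tool frame: the origin (TCP) lies on the centre line of the jaws, within the pads' length; the fingertips stand 11 mm ahead of it and the grasp point (between the pads) lies 8 mm behind it; z points along the fingers, y is the line along which they close (so a half turn about z gives the same grasp; the last joint's range is limited). The gripper opens to 91 mm and grips with 3 to 60 N. Pads are 32 mm wide; open, the fingers measure 118 mm over their backs; the gripper's body (76 mm by 178 mm) begins 60 mm behind the grasp point.
Start: joints at [1.032, 0.494, 1.345, -0, 1.302, -0.096], TCP at [267.79, 564.725, 188.815] pointing down, gripper open.
Joint ranges: [-2.91, 2.91], [-0.82, 2.16], [0.22, 2.67], [-1.22, 4.37], [0.12, 2.79], [-3.08, 3.08]. Speed limits (rad/s): [1.89, 1.89, 2.57, 3.01, 3.01, 3.01].

### API

Orientations are given as a unit quaternion [w, x, y, z].
In Python, from station import bot, planner, viewer, workorder gives the robot as it stands. Calls block until the motion is done:
- bot.move_to(position, orientation): joint-space move of the TCP to a pose.
- bot.servo_line(position, frame=None, rate=150): straight line of the TCP; frame=None keeps the orientation; rate is the mean speed in mm/s.
- bot.goto_joints(angles): joint-space move.
- bot.command_gripper(opening, effort=None): finger opening in mm; effort is the grip in N (None keeps the last); returns when the fingers have stopped.
- bot.hold(seconds).
- planner.solve_ik(position, orientation): joint angles nearest the present ones, or None.
- bot.observe(): the state.
- viewer.read_camera(name): name is "scene" or "top" or "wrist"; returns (picture, depth): 400x640x3 uint8, blue, green, red; 400x640 float32, mm along the optical axis (not along the pixel's ray), 0 where there is no reading.
- viewer.calibration(name): a dict with "fx", "fy", "cx", "cy" (pixels), "R" (3x3) and "t" (3): a world point X has camera coordinates R X + t. Camera axes: x right, y down, z forward; pixel columns grow to the right and rows downward; lengths in mm; the calibration is good to about 2 mm. A picture is of the moment at which its call begins: read the wrist's pose just before it. calibration takes no time and is no camera call; for the wrist camera it gives the pose at the moment of the call.
A pose or a line that the arm cannot do raises bot.IKError and nothing moves.
- workorder.close_job(): hands the job in; it is judged then, once.
Trained networks look in the newest picture that a camera, given by its name, has taken for a name from the list of things; names that differ only in an ending like _2 or _b are one class to them, and where a whole thing is asked for, a point or a joint stands for the part that bears it (a point fixed in the world has none). Each returns a list of dicts, best first, with "p" (0 to 1); they miss things now and then, are a little off and sometimes report something else, mostly with a low value. They report only what shows in the picture. A call takes as long as a camera call. They do not tell look-alikes from the thing itself.
- viewer.recognise(camera, target): "pixel" ([column, row] in pixels, amid what is visible of it).
The state is a dict: "time": time; "joints": joint angles; "joint_vel": joint speeds; "joint_efforts": joint torques, N m; "eef_pos": TCP position; "tool_rot": TCP orientation; "wrist_force": force on the tool from outside, world axes, zero at the start; "ft_torque": the same for the moment, N m; "width": finger opening in mm; "finger_force": force on a finger pad.
Only numpy, scipy, OpenCV 4.12 (cv2) and the standard library are available. Lean on these libraries where they do the work, as an engineer would, in place of code of your own. Each camera call takes 0.05 s, during which the arm holds its last target. There are 200 camera calls.

### The job

Pick up the two-pronged fork tool from its tray and with its prongs push the black split clip along the channel of the bracket onto the pivot pin's groove until it snaps fully home. Finish with a firm, held press of about 15 N on the clip, never pushing it with more than 20 N and never touching it with the gripper. Then stand the fork upright in its tray again and let go, leaving the cork ring, jar and crucible where they are.

Things in the scene. Friction and masses are not known exactly. Their poses are not given: they have to be found in the camera images.
- bracket: Fixed aluminium plate with the pivot pin on it; origin on the bench under the channel's centre line, within 15 mm of the pin's axis; x the way the clip is pushed, z up. Plate 100 mm wide, 25 mm high, x from -115 to 50 mm; a lug 18 mm high, 60 wide follows to x 99. Along the middle of its top a channel 46 mm wide, open at both ends, between walls 8 mm high, 12 thick (x -110 to 45).
- pin_groove (a point): Middle of the groove of the upright steel pivot pin, on its axis, 29 mm above the bench, 4 mm above the channel floor; axes as the bracket's. The pin floats: under some 3 N it gives along x by an unknown 0 to 14 mm, then stops hard and stays there. Groove core 22 mm in diameter, 10 mm high; above it a head 29 mm in diameter, its top 17 mm above the channel floor. It is on the channel's centre line.
- clip_centre (a point): Centre of the opening of the black plastic split clip, half-way up; on pin_groove when home. U shape, 8 mm thick, 36 g, flat in the channel with 2.5 mm side play, x out of its mouth towards the pin. Two spring arms with round noses reach 12 mm ahead; each nose must spread 3 mm to pass the core: a push of some 5 to 12 N from 17 to 9 mm before home, then it snaps on to a hard stop.
- clip_back (a point): Middle of the rear face of the clip's stiff back bar, half-way up, 18 mm behind clip_centre; same axes. The bar is 41 mm wide and 6.7 mm long. From this point a tab 12 mm wide sticks out 12 mm to the rear, and the fork's prongs push on the bar on both sides of it, 3 to 4 mm clear of the channel floor: pressed, they dip, and rubbing on the floor takes force from the clip.
- fork_grip (a point): Centre of the fork tool's upright grey handle, 35 mm above the tool's underside. x points the way of the prongs, z up the handle. Handle 36 mm (x) by 24 mm (y), from 8 to 63 mm above the underside, centred on this point. The tool stands on its steel foot, 36 mm wide, 8 high, from 18 mm behind to 18 ahead of this point. Mass about 160 g.
- fork_tips (a point): Point midway between the two prongs' flat ends, half-way up the prongs (4 mm above the tool's underside), 45 mm ahead of and 31 mm below fork_grip; same axes. The steel prongs are 8 mm wide, 8 mm high, 27 mm long, with a gap of 20 mm between them.
- tray: White low tray, fixed, 150 mm (x) by 100 mm (y), walls 4 mm thick and 12 mm high, floor 4 mm thick; origin on the bench under its centre, z up. The fork stands in it at the start and at the end.
- cork_ring: Cork ring lying flat, 100 mm across, 30 mm high; origin under its centre. Leave it alone.
- jar: Small amber jar, 54 mm in diameter, 80 mm high; origin under its centre. Leave it alone.
- crucible: White ceramic crucible (small open cup), 52 mm across, 45 mm high; origin under its centre. Leave it alone.
Things that resemble listed ones, but are neither listed nor needed, are in the scene too. Leave any pink or red look-alike of the part that bears fork_grip alone.

How it is judged:
By the outcome, as a careful person would: the job done as asked, in the order asked, and still so for the second after the job is handed in, with the robot touching nothing.
It also fails if it takes over 72 s, if anything falls off the work surface, if the arm or the gripper's body presses on something with over 40 N, if the wrist force passes 120 N, or if a joint passes its speed limit or range.

## Working session

There is one attempt and no reset: what is moved stays moved. The work goes in short steps, each a Python script; the robot and the scene stay as the last script left them, time stands still between calls to the robot, and variables do not carry over. Pictures are saved under pics/ and viewed, at most 10 in all, crops included, and the job is handed in when it is done.

```bash
ls; mkdir -p pics
python3 - <<'E'
from station import bot, planner, viewer, workorder
import cv2,numpy as np
o=bot.observe();print(o)
for c in("top","scene"):
    p,d=viewer.read_camera(c);cv2.imwrite(f"pics/{c}0.png",p);np.save(f"pics/{c}0.npy",d)
    print(c,viewer.calibration(c))
    for n in("bracket","clip_back","fork_grip","fork_tips","tray","pin_groove","clip_centre"):
        print(n,[(r['pixel'],round(r['p'],2)) for r in viewer.recognise(c,n)][:4])
E
```

```text
pics
{'time': 0.0, 'joints': array([ 1.03252931e+00,  4.94192815e-01,  1.34611837e+00,  4.02442869e-05,
        1.30249286e+00, -9.55110817e-02]), 'joint_vel': array([ 1.49350247e-03, -7.21907161e-04, -2.31083826e-06, -3.30331912e-03,
       -5.21443728e-04, -1.14698103e-03]), 'joint_efforts': array([-1.25811406e-03, -8.78830433e+01, -3.81833875e+01,  7.03497604e-02,
        5.37308771e-02, -1.34010725e-04]), 'eef_pos': array([267.55333152, 564.39320883, 188.23661548]), 'tool_rot': array([-2.07175502e-04,  2.19579346e-01,  9.75594456e-01, -5.69493872e-04]), 'wrist_force': array([ 0.63790521,  0.40958388, -0.05135965]), 'ft_torque': array([0.01491918, 0.00865041, 0.00396456]), 'finger_force': 0.0, 'width': 91.15791998559169}
top {'fx': 459.94557021727195, 'fy': 459.94557021727195, 'cx': 325.3330194100088, 'cy': 197.6182869421047, 'R': array([[ 0.00316318, -0.99947374,  0.03228373],
       [-0.99081883, -0.00749601, -0.13498835],
       [ 0.13515931, -0.03156034, -0.99032111]]), 't': array([  35.26001406,  574.71056796, 1081.68205212])}
bracket [([354.8, 178.3], 0.8)]
clip_back [([352.
[... 247 characters left out ...]
e [([353.1, 168.3], 0.62)]
clip_centre []
scene {'fx': 482.02907776048704, 'fy': 482.02907776048704, 'cx': 329.19829692397633, 'cy': 195.64829653292415, 'R': array([[-0.75879192,  0.65110732,  0.01714876],
       [ 0.40805519,  0.49573384, -0.76664133],
       [-0.507667  , -0.57472361, -0.64184655]]), 't': array([ 401.10229303, -216.33107842, 1421.04911305])}
bracket [([287.8, 200.9], 0.8), ([272.7, 139.4], 0.17)]
clip_back [([301.9, 187.5], 0.51)]
fork_grip [([437.4, 253.2], 0.92), ([406.8, 208.5], 0.85), ([464.4, 309.6], 0.72)]
fork_tips [([410.7, 208.3], 0.75), ([432.5, 255.2], 0.59), ([466.7, 304.4], 0.57)]
tray [([422.8, 264.2], 0.65)]
pin_groove []
clip_centre [([299.6, 188.3], 0.62)]
```

Run:
```python
import cv2
a=cv2.imread("pics/top0.png")[100:320,130:430];cv2.imwrite("pics/top0c.png",cv2.resize(a,None,fx=2.65,fy=2.65,interpolation=cv2.INTER_CUBIC))
```

```text
(no output)
```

View pics/scene0.png

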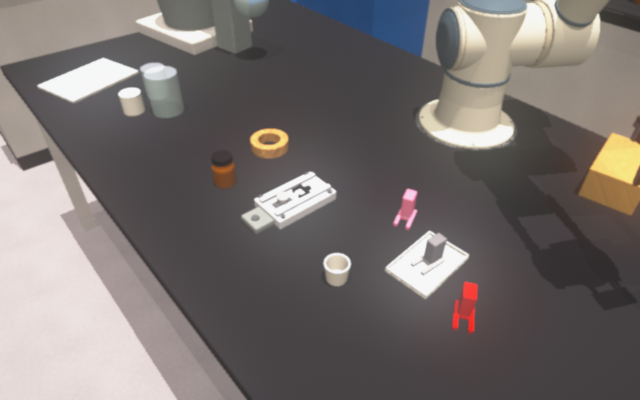

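View pics/top0c.png

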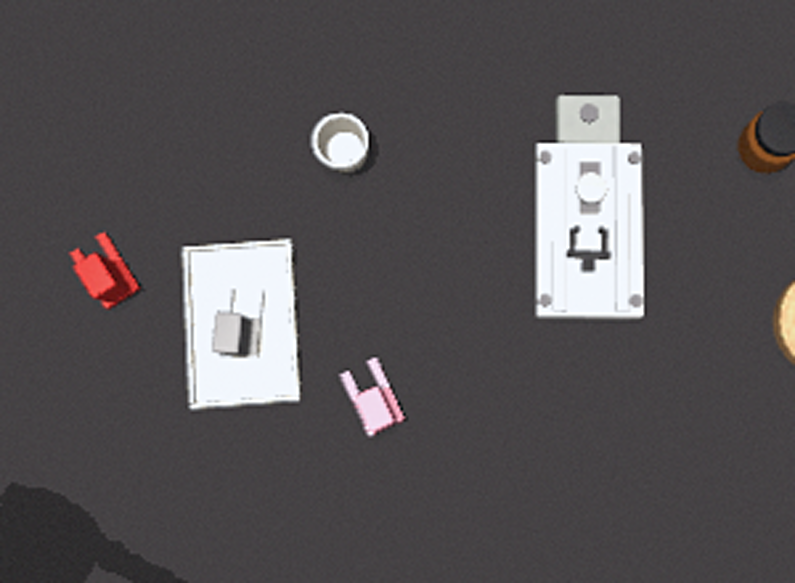

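The grey fork stands in the white tray (handle top at top-camera px ≈ (216,226)), with its prongs pointing up in the image, about world +x. The bracket is at about px (353,188), and the clip lies behind the pin, which is at px ≈ (353,171). The pink and red forks are look-alikes.

```bash
cat > h.py <<'E'
from station import bot, planner, viewer, workorder
import cv2,numpy as np
from scipy.spatial.transform import Rotation as Ro
def pix2w(c,uv,z):
    k=c if isinstance(c,dict) else viewer.calibration(c)
    R=np.array(k['R']);C=-R.T@np.array(k['t'])
    uv=np.atleast_2d(np.asarray(uv,float))
    r=np.c_[(uv[:,0]-k['cx'])/k['fx'],(uv[:,1]-k['cy'])/k['fy'],np.ones(len(uv))]@R
    return C+r*((z-C[2])/r[:,2])[:,None]
def q(yaw,pitch=0):
    # tool down; tool y along world y rotated by yaw; pitch about the rotated y axis
    r=Ro.from_euler('z',yaw)*Ro.from_euler('y',pitch)*Ro.from_quat([1,0,0,0])
    x,y,z,w=r.as_quat();return np.array([w,x,y,z])
E
python3 - <<'E'
from h import *
np.set_printoptions(precision=1,suppress=True)
f=lambda pts:[(130+a/2.65,100+b/2.65) for a,b in pts]
print("handle top",pix2w("top",f([(229,333)]),67))
print("prong tips",pix2w("top",f([(234,291),(264,291)]),12))
print("tray corners",pix2w("top",f([(182,247),(291,239),(300,400),(191,408)]),12))
print("bracket",pix2w("top",f([(536,143),(643,143),(643,318),(536,318)]),25))
print("pin head",pix2w("top",f([(592,187)]),42))
print("clip tab/bar",pix2w("top",f([(588,269),(588,255)]),33))
k=viewer.calibration("wrist");print(k, -np.array(k['R']).T@k['t'])
for yaw in(0,np.pi):print(planner.solve_ik([400,300,250],q(yaw)))
E
```

```text
handle top [[502.6 293.5  67. ]]
prong tips [[545.8 301.4  12. ]
 [546.  273.7  12. ]]
tray corners [[586.8 351.1  12. ]
 [595.1 250.1  12. ]
 [445.3 237.6  12. ]
 [437.6 336.9  12. ]]
bracket [[686.5  20.9  25. ]
 [687.6 -80.3  25. ]
 [521.7 -78.5  25. ]
 [521.1  20.7  25. ]]
pin head [[641.5 -30.2  42. ]]
clip tab/bar [[566.1 -26.9  33. ]
 [579.2 -27.   33. ]]
{'fx': 312.2084658859924, 'fy': 312.2084658859924, 'cx': 320.9711415580402, 'cy': 199.4556046060616, 'R': array([[ 0.4,  0.9, -0. ],
       [ 0.9, -0.4,  0.3],
       [ 0.2, -0.1, -1. ]]), 't': array([-625.5,  -31.2,  392.2])} [197.5 598.9 385.2]
[ 0.5  0.3  1.6 -0.   1.3  2.1]
[ 0.5  0.3  1.6 -0.   1.3 -1. ]
```

Run:
```python
from h import *
bot.move_to([500,290,190],q(0)); bot.hold(0.3)
import json
k=viewer.calibration("wrist");p,d=viewer.read_camera("wrist")
cv2.imwrite("pics/w1.png",p);np.save("pics/w1d.npy",d)
np.savez("pics/w1k.npz",**k)
print(bot.observe()['eef_pos'],bot.observe()['time'],[(r['pixel'],r['p']) for r in viewer.recognise("wrist","fork_grip")],[(r['pixel'],r['p']) for r in viewer.recognise("wrist","fork_tips")])
```

```text
[499.92784151 290.15733401 189.99379926] 3.0333 [([204.2, 127.3], 0.94), ([314.6, 171.2], 0.55)] [([314.9, 174.4], 0.68), ([416.9, 218.9], 0.55)]
```

View pics/w1.png

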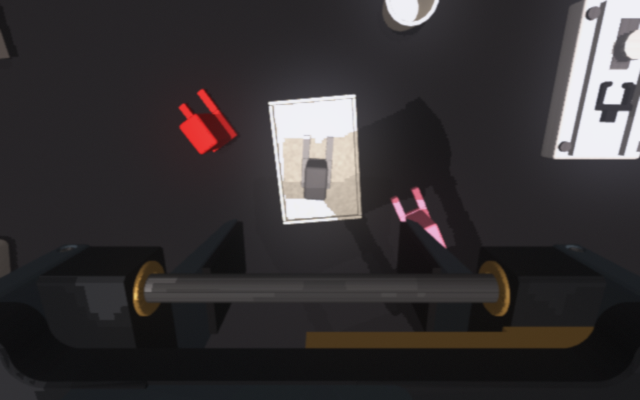

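The wrist view shows the grey fork in the tray at px ≈ (316,178), with prong ends at ≈ (306,137) and (330,137). The pink fork is close by to the right, at ≈ (417,215). I'll locate the handle top and prongs from the depth image.

```bash
cat >> h.py <<'E'
def cloud(k,d):
    v,u=np.mgrid[0:d.shape[0],0:d.shape[1]]
    X=np.stack([(u-k['cx'])/k['fx']*d,(v-k['cy'])/k['fy']*d,d],-1)
    P=(X-np.array(k['t']))@np.array(k['R']);P[d<=0]=np.nan
    return P
E
python3 - <<'E'
from h import *
np.set_printoptions(precision=2,suppress=True)
k=dict(np.load("pics/w1k.npz"));d=np.load("pics/w1d.npy");p=cv2.imread("pics/w1.png")
P=cloud(k,d)
sub=P[90:230,260:370]
x,y,z=sub[...,0],sub[...,1],sub[...,2]
m=(z>58)&(z<76)&(abs(y-290)<40)
T=sub[m];print("top",m.sum(),np.median(T[:,2]),np.nanmin(T,0),np.nanmax(T,0))
r=cv2.minAreaRect(T[:,:2].astype(np.float32));print(r)
m2=(z>8)&(z<16)&(x>520)&(x<560)&(y>265)&(y<315)
Q=sub[m2];print("prong",m2.sum(),np.nanmin(Q,0),np.nanmax(Q,0),np.median(Q,0))
g=p[120:215,280:350].mean(2);np.set_printoptions(linewidth=300,precision=0)
print(g[::4,::3])
for i in(130,140,150,175,185,195):print(i,g.shape and p[i,284:350:2].mean(1).astype(int))
E
```

```text
top 768 67.24084365208076 [485.37 285.41  58.02] [522.26 309.94  69.64]
((503.9241638183594, 297.3426208496094), (23.97743034362793, 36.11366653442383), 86.3675537109375)
prong 354 [520.08 277.56   8.45] [549.64 313.59  15.72] [533.53 302.2   12.4 ]
[[242. 242. 242. 242. 242. 242. 242. 242. 242. 242. 242. 242. 242. 242. 242. 242. 242. 242. 242. 242. 242. 242. 242. 242.]
 [242. 242. 242. 242. 242. 242. 242. 242. 242. 242. 242. 242. 242. 242. 242. 242. 242. 242. 242. 242. 242. 242. 242. 242.]
 [242. 242. 242. 242. 242. 242. 242. 242. 242. 242. 242. 242. 242. 242. 242. 242. 242. 242. 242. 242. 242. 242. 242. 242.]
 [242. 242. 242. 242. 242. 242. 242. 242. 242. 242. 242. 242. 242. 242. 242. 242. 242. 242. 242. 242. 242. 242. 241. 232.]
 [242. 242. 241. 242. 242. 242. 242. 242. 236. 236. 222. 242. 242. 242. 242. 240. 212. 217. 236. 238. 237. 236. 213. 213.]
 [242. 240. 217. 213. 211. 210. 213. 216. 187. 184. 188. 216. 241. 242. 222. 205. 184. 183. 209. 213. 214. 213. 216. 209.]
 [240. 217. 210. 213. 214. 217. 212. 211. 185. 183. 197. 215. 216. 216. 213. 208. 182. 184. 209. 214. 215. 215. 
[... 2230 characters left out ...]
2 241 241]
140 [232 216 214 212 211 211 209 213 216 208 186 184 182 187 215 221 241 242 241 222 208 196 184 184 186 209 212 213 214 213 213 215 212]
150 [215 214 214 212 209 213 212 214 215 203 182 182 184 212 215 217 216 215 218 214 208 184 183 182 189 214 216 214 211 212 214 213 214]
175 [215 207 206 207 209 215 216 213 204 176 143 112 124 124 125 125 125 126 126 126 123 110 161 171 200 208 211 209 206 210 209 208 211]
185 [192 189 187 184 187 183 185 186 175 154 117 115 122 122 122 123 122 122 122 122 116 112 148 166 184 192 192 191 187 186 189 188 187]
195 [199 189 179 178 178 186 186 183 187 179 108 103 106 106 106 105 105 105 105 105  97 148 185 187 183 183 182 179 184 187 186 185 181]
```

Run:
```python
from h import *
np.set_printoptions(precision=2,suppress=True)
k=dict(np.load("pics/w1k.npz"));d=np.load("pics/w1d.npy");p=cv2.imread("pics/w1.png").mean(2)
# prong outer/inner edges by subpixel threshold
L=[];Rr=[];tips=[]
for v in range(140,157):
    row=np.interp(np.arange(295,340,.1),np.arange(640),p[v]);u=np.arange(295,340,.1)
    dark=u[row<199]
    l=dark[dark<318];r=dark[dark>318]
    if len(l) and len(r): L.append((l.min(),v,l.max()));Rr.append((r.min(),v,r.max()))
L=np.array(L);Rr=np.array(Rr)
for nm,a,i in(("Lo",L,0),("Li",L,2),("Ri",Rr,0),("Ro",Rr,2)):
    W=pix2w(k,a[:,[i,1]],12.);c=np.polyfit(W[:,0],W[:,1],1);print(nm,np.polyval(c,540),np.degrees(np.arctan(c[0])))
for u in(307,330):
    col=p[128:146,u-1:u+2].mean(1);t=np.interp(-212,-col,np.arange(128,146));print(u,pix2w(k,[(u,t)],12))
P=cloud(k,d);T=P[150:205,290:345].reshape(-1,3);T=T[(T[:,2]>64)&(T[:,2]<71)]
print(len(T),cv2.minAreaRect(T[:,:2].astype(np.float32)))
B=P[90:230,260:370].reshape(-1,3);B=B[(B[:,2]>10)&(B[:,2]<14)&((B[:,0]<475)|(B[:,0]>560))]
print(cv2.minAreaRect(B[:,:2].astype(np.float32)))
```

```text
Lo 312.44472741119233 -3.989176063236881
Li 303.515245402828 -6.576216132794875
Ri 285.21285919548154 -4.125319247635413
Ro 276.66841826456533 -3.649195234545668
307 [[545.44 307.23  12.  ]]
330 [[548.44 280.08  12.  ]]
744 ((503.83062744140625, 297.40130615234375), (23.872207641601562, 35.91954040527344), 86.3675537109375)
((516.8750610351562, 296.2134704589844), (150.10067749023438, 100.12413024902344), 4.794933319091797)
```

Run:
```python
from h import *
np.set_printoptions(precision=2,suppress=True)
Y=-0.064
bot.command_gripper(56)
bot.move_to([503.8,297.4,110],q(Y))
bot.servo_line([503.8,297.4,27],rate=90)
bot.hold(0.1)
bot.command_gripper(10,60); o=bot.observe();print(o['width'],o['finger_force'],o['eef_pos'],o['time'],o['wrist_force'])
bot.servo_line([503.8,297.4,150],rate=120)
bot.move_to([470,-29,150],q(0));bot.hold(.3)
o=bot.observe();print(o['width'],o['finger_force'],o['eef_pos'],o['time'],o['wrist_force'],o['ft_torque'])
k=viewer.calibration("wrist");p,d=viewer.read_camera("wrist")
cv2.imwrite("pics/w2.png",p);np.save("pics/w2d.npy",d);np.savez("pics/w2k.npz",**k)
```

```text
23.69857109343386 59.996899366378784 [503.79 297.4   27.  ] 6.0167 [-0.58 -0.29  0.48]
23.39552406814128 59.99531865119934 [470.14 -28.47 149.94] 8.7333 [ 0.13  0.65 -1.46] [-0.05  0.17 -0.03]
```

View pics/w2.png

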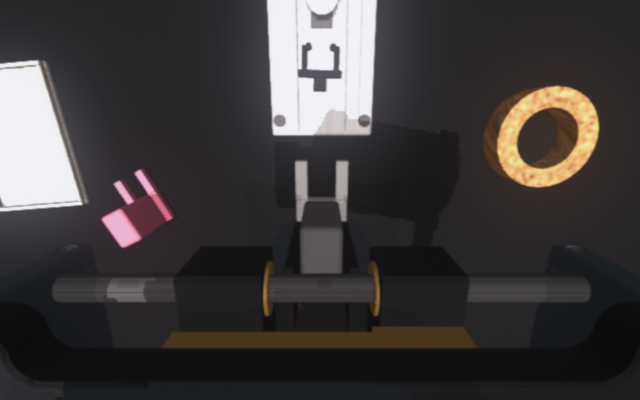

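The fork is held straight, with prong ends at px ≈ (301,162) and (342,162). Ahead of it the clip's bar is at ≈ (320,75), its tab ends at ≈ (320,91), and the pin head is at ≈ (321,5).

```bash
cat > meas.py <<'E'
from h import *
def meas(tag,k,d,p):
    g=p.astype(float).mean(2);P=cloud(k,d)
    x,y,z=P[...,0],P[...,1],P[...,2]
    # bracket: plate top ~25..33, region
    m=(z>19)&(z<37)&(x>500)&(x<690)&(abs(y+29)<70)
    B=P[m];print("bracket minrect",cv2.minAreaRect(B[:,:2].astype(np.float32)),B.min(0),B.max(0))
    dark=m&(g<110)
    n,lab,st,ce=cv2.connectedComponentsWithStats(dark.astype(np.uint8))
    i=[j for j in range(1,n) if st[j][4]>30]
    for j in i: print("dark",st[j],ce[j])
    return P,g
E
python3 - <<'E'
from meas import *
np.set_printoptions(precision=2,suppress=True,linewidth=220)
k=dict(np.load("pics/w2k.npz"));d=np.load("pics/w2d.npy");p=cv2.imread("pics/w2.png")
P,g=meas("",k,d,p)
# edges of bracket
def edge(v,a,b,th):  # first crossing along row
    u=np.arange(a,b,.05 if b>a else -.05);r=np.interp(u,np.arange(640),g[v]);return u[np.argmax((r>th)!=(r[0]>th))]
Lp=[(edge(v,255,300,130),v) for v in range(20,120,8)];Rp=[(edge(v,390,345,130),v) for v in range(20,100,8)]
for nm,a in(("L",Lp),("R",Rp)):
    W=pix2w(k,a,25.);c=np.polyfit(W[:,0],W[:,1],1);print(nm,W[0],W[-1],"y@570",np.polyval(c,570),"deg",np.degrees(np.arctan(c[0])))
for v in(30,50,60,72,76,80,88):print(v,g[v,264:380:2].astype(int))
print("col320",g[60:100,320].astype(int));print("col305",g[60:100,305].astype(int));print("col336",g[60:100,336].astype(int))
# prongs
for u in(301,342):
    print(u,g[154:172,u].astype(int),P[164:190:5,u])
print(g[175,285:360].astype(int))
E
```

```text
bracket minrect ((584.0112915039062, -27.929271697998047), (100.33615112304688, 120.5903549194336), 89.94866180419922) [523.7  -78.1   20.59] [644.35  22.2   36.47]
dark [315  13  17   7  56] [323.64  16.55]
dark [299  43  42  48 650] [319.64  69.52]
dark [359 120  10   6  43] [363.56 122.65]
L [627.81  21.56  25.  ] [542.56  21.53  25.  ] y@570 21.609001699294932 deg 0.04971589980292208
R [627.89 -78.17  25.  ] [565.22 -78.26  25.  ] y@570 -78.22911705169865 deg 0.02081039866627028
30 [ 65  68 186 240 241 242 241 241 242 242 242 242 242 242 242 242 224 238 242 242 242 242 242 242 242 242 242 242 243 242 242 242 242 242 242 243 242 242 243 242 242 221 238 242 242 242 242 242 235 240 242 242 241 241
 241 221  95  70]
50 [ 66  67 110 234 241 241 242 241 242 242 242 242 242 242 242 242 223 230 237 130  87  87 137 199 239 243 243 243 243 242 243 243 240 181  94  85  89  99 219 242 242 229 239 242 242 242 242 241 230 239 242 242 242 242
 239 172  73  70]
60 [ 65  67  82 209 241 241 242 242 242 242 242 242 242 242 242 242 223 225 237 120  87 109 228 242 242 243 243 243 243 243 243 243 243 
[... 1609 characters left out ...]
 170 170 171 171 170 171 171] [[513.08 -14.28 135.8 ]
 [509.49 -14.17 134.96]
 [506.03 -14.12 135.07]
 [502.58 -14.08 135.37]
 [499.08 -14.03 135.52]
 [495.61 -13.99 135.89]]
342 [ 47  46  45  46  47  58  88 130 163 171 171 171 172 171 171 171 171 170] [[513.11 -42.13 135.87]
 [509.52 -42.25 135.03]
 [506.05 -42.32 135.11]
 [502.57 -42.37 135.23]
 [499.04 -42.44 135.31]
 [495.48 -42.5  135.35]]
[ 36  36  36  36  37  37  38  36  39  65 123 160 169 169 169 169 170 170 170 171 165 142  96  53  40  38  37  37  39  38  40  40  39  39  40  39  39  39  39  39  40  38  39  39  39  38  38  37  37  44  78 132 163 169
 170 170 170 170 169 170 169 162 132  81  45  37  36  36  36  36  37  36  36  34  36]
```

Run:
```python
from h import *
np.set_printoptions(precision=2,suppress=True)
k=dict(np.load("pics/w2k.npz"))
print(pix2w(k,[(305,77.2),(336,78.1),(320,91.1)],25),"bar rear,tab end (bottom)")
print(pix2w(k,[(320,69.8)],33),"bar front top")
print(pix2w(k,[(297.5,72),(340.6,72),(313,84),(325.5,84)],33),"bar sides, tab sides")
print(pix2w(k,[(297,60),(346,60),(296.5,88),(346,88)],33),"walls?")
```

```text
[[578.67 -12.51  25.  ]
 [577.88 -42.36  25.  ]
 [566.02 -26.95  25.  ]] bar rear,tab end (bottom)
[[584.38 -26.97  33.  ]] bar front top
[[582.45  -5.94  33.  ]
 [582.48 -46.22  33.  ]
 [571.92 -20.36  33.  ]
 [571.92 -32.16  33.  ]] bar sides, tab sides
[[592.8   -5.69  33.  ]
 [592.83 -51.04  33.  ]
 [568.34  -4.71  33.  ]
 [568.37 -51.59  33.  ]] walls?
```

```bash
cat > push.py <<'E'
from h import *
import time,json
Z=52.0;YB=-28.2
def F(n=3):
    a=[]
    for _ in range(n): bot.hold(0.012);o=bot.observe();a.append(np.r_[o['wrist_force'],o['ft_torque'][1]])
    return np.mean(a,0)
E
python3 - <<'E'
from push import *
np.set_printoptions(precision=2,suppress=True)
bot.move_to([505,YB,85],q(0));bot.servo_line([505,YB,Z],rate=80)
bot.servo_line([528,YB,Z],rate=60);bot.hold(.3)
b=F(8);np.save("base.npy",b);print("base",b,bot.observe()['eef_pos'],bot.observe()['time'])
x=528.
for i in range(12):
    x+=1;bot.servo_line([x,YB,Z],rate=30);f=F()-b
    if i%2==0:print(x,f,bot.observe()['time'])
    if f[0]<-2.5:print("stop",x,f);break
k=viewer.calibration("wrist");p,d=viewer.read_camera("wrist")
cv2.imwrite("pics/w3.png",p);np.save("pics/w3d.npy",d);np.savez("pics/w3k.npz",**k)
E
```

```text
base [-0.25 -0.13 -1.08  0.17] [527.85 -28.2   52.03] 10.65
529.0 [ 0.1   0.03 -0.   -0.01] 10.925
531.0 [ 0.23  0.04 -0.71  0.02] 11.475
533.0 [ 0.57 -0.04 -0.03 -0.  ] 12.025
535.0 [ 0.32  0.7   0.2  -0.  ] 12.575
537.0 [ 0.21 -0.43 -0.13  0.01] 13.125
539.0 [ 0.83  1.06 -0.4   0.01] 13.675
```

View pics/w3.png

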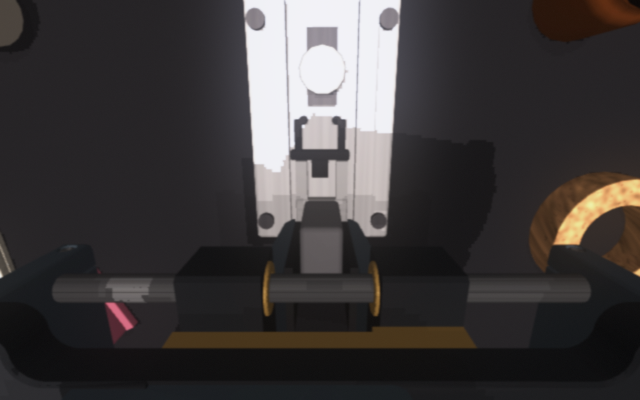

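The prongs have reached the clip bar (row ≈ 160) on both sides of the tab. The pin head is ahead at px ≈ (322,69), in a slot in the floor spanning rows 27 to 106, and nothing is jammed.

Run:
```python
from push import *
np.set_printoptions(precision=2,suppress=True)
k=dict(np.load("pics/w3k.npz"));g=cv2.imread("pics/w3.png")
print("pin",pix2w(k,[(322.5,69)],42),"slot",pix2w(k,[(322,27),(322,106)],25),"bar",pix2w(k,[(320,150)],33))
b=np.load("base.npy");print(bot.observe()['eef_pos'])
x=540.
for X in(545,550,555):
    bot.servo_line([X,YB,Z],rate=30);print(X,F()-b)
x=555.
while x<575:
    x+=.7;bot.servo_line([x,YB,Z],rate=20);f=F()-b
    print(round(x,1),f,round(bot.observe()['time'],2))
    if f[0]<-4:print("stop");break
o=bot.observe();print(o['eef_pos'])
k=viewer.calibration("wrist");p,d=viewer.read_camera("wrist")
cv2.imwrite("pics/w4.png",p);np.save("pics/w4d.npy",d);np.savez("pics/w4k.npz",**k)
```

```text
pin [[642.45 -28.57  42.  ]] slot [[669.51 -28.31  25.  ]
 [620.88 -28.34  25.  ]] bar [[591.85 -26.95  33.  ]]
[539.99 -28.2   51.98]
545 [-0.32  0.05 -0.1   0.02]
550 [0.23 0.09 0.19 0.02]
555 [0.45 0.29 0.19 0.  ]
555.7 [ 0.53 -0.16 -0.04 -0.01] 15.3
556.4 [-0.35  0.07 -0.34 -0.02] 15.57
557.1 [ 0.32  0.8  -0.37  0.01] 15.85
557.8 [ 0.02  0.51 -0.01 -0.02] 16.12
558.5 [-0.03 -0.04  0.35 -0.01] 16.4
559.2 [ 0.22  0.89 -0.03 -0.  ] 16.68
559.9 [ 0.91  0.1   0.1  -0.02] 16.95
560.6 [ 0.07  0.44  0.36 -0.01] 17.23
561.3 [ 0.18 -0.15  0.41 -0.01] 17.5
562.0 [ 0.33  0.18 -0.3   0.  ] 17.77
562.7 [-0.59 -0.05 -0.04  0.28] 18.05
563.4 [-2.45 -0.27 -0.26  0.62] 18.32
564.1 [-2.73 -0.04 -0.46  0.58] 18.6
564.8 [-2.08  0.04 -0.01  0.52] 18.88
565.5 [-1.98  0.24 -0.22  0.51] 19.15
566.2 [-1.91  0.03 -0.17  0.51] 19.43
566.9 [-2.08  0.2  -0.28  0.52] 19.7
567.6 [-2.05 -0.23 -0.18  0.54] 19.98
568.3 [-1.7   0.34 -0.47  0.53] 20.25
569.0 [-1.83  0.03 -0.44  0.52] 20.52
569.7 [-1.33  0.8   0.18  0.51] 20.8
570.4 [-2.28  0.11 -0.45  0.53] 21.07
571.1 [-2.51 -0.09 -0.33  0.49] 21.35
571.8 [-2.34  0.45  0.27  0.51] 21.62
572.5 [-2.18  0.21 -0.04  0.52] 21.9
573.2 [-2.45  0.45 -0.23  0.64] 22.18
573.9 [-4.85  0.08  0.7   1.19] 22.45
stop
[573.46 -28.15  51.89]
```

Run:
```python
from push import *
np.set_printoptions(precision=2,suppress=True)
b=np.load("base.npy")
x=573.9;pk=0
while x<590:
    x+=.5;bot.servo_line([x,YB,Z],rate=20);f=F(2)-b;ft=f[3]/.245
    print(round(x,1),f,round(ft,1),round(bot.observe()['eef_pos'][0],2),round(bot.observe()['time'],2))
    pk=max(pk,ft)
    if ft>14.5 or (pk>6 and ft<.6*pk):print("stop");break
k=viewer.calibration("wrist");p,d=viewer.read_camera("wrist")
cv2.imwrite("pics/w5.png",p);np.save("pics/w5d.npy",d);np.savez("pics/w5k.npz",**k)
```

```text
574.4 [-5.74 -0.03  1.59  1.47] 6.0 573.64 22.77
574.9 [-6.57  0.09  0.44  1.5 ] 6.1 573.97 23.03
575.4 [-6.04  0.31  0.94  1.53] 6.2 574.47 23.3
575.9 [-5.89  0.23 -0.08  1.46] 6.0 574.96 23.57
576.4 [-5.52  0.82  0.17  1.39] 5.7 575.62 23.83
576.9 [-5.19  0.38 -0.43  1.26] 5.1 576.31 24.1
577.4 [-4.53 -0.53 -0.35  1.16] 4.7 577.03 24.37
577.9 [-3.43  0.34 -0.76  0.94] 3.8 577.97 24.63
578.4 [-2.48 -0.11  0.03  0.74] 3.0 578.61 24.9
stop
```

Run:
```python
from push import *
np.set_printoptions(precision=2,suppress=True)
b=np.load("base.npy")
x=578.4
while x<596:
    x+=.6;bot.servo_line([x,YB,Z],rate=20);f=F(2)-b;ft=f[3]/.245
    print(round(x,1),f,round(ft,1),round(bot.observe()['eef_pos'][0],2),round(bot.observe()['time'],2))
    if ft>4 :print("stop");break
k=viewer.calibration("wrist");p,d=viewer.read_camera("wrist")
cv2.imwrite("pics/w6.png",p[0:260,180:460].repeat(2,0).repeat(2,1));np.save("pics/w6d.npy",d);np.savez("pics/w6k.npz",**k)
P=cloud(k,d);z=P[...,2];x,y=P[...,0],P[...,1]
for s in(-14,14):
    m=(abs(y-YB-s)<3)&(x>600)&(x<bot.observe()['eef_pos'][0]+44);print("prong top z",m.sum(),np.median(z[m]),[(round(float(np.median(z[m&(abs(x-a)<3)])),2)) for a in(609,615,621,627)])
```

```text
579.0 [-2.43  0.36  0.07  0.62] 2.5 579.22 25.22
579.6 [-2.06 -0.49 -0.11  0.5 ] 2.1 579.82 25.48
580.2 [-1.99 -0.11 -0.57  0.45] 1.9 580.39 25.75
580.8 [-0.65  0.41 -0.39  0.41] 1.7 580.96 26.02
581.4 [-1.12 -0.34 -0.6   0.24] 1.0 581.58 26.28
582.0 [-0.27  0.1  -0.31  0.19] 0.8 582.17 26.55
582.6 [ 0.46  0.45 -0.2  -0.01] -0.0 582.92 26.82
583.2 [ 0.36  0.11 -0.39 -0.03] -0.1 583.29 27.08
583.8 [ 0.06 -0.47 -0.41  0.  ] 0.0 583.85 27.35
584.4 [ 0.33 -0.07 -0.06  0.01] 0.0 584.44 27.62
585.0 [ 0.38  0.04 -0.09 -0.01] -0.0 585.02 27.88
585.6 [ 0.52 -0.12 -0.26 -0.  ] -0.0 585.61 28.15
586.2 [ 0.85 -0.38  0.04 -0.03] -0.1 586.24 28.42
586.8 [ 0.21 -0.06 -0.37  0.  ] 0.0 586.83 28.68
587.4 [ 0.51 -0.19 -0.69 -0.01] -0.0 587.45 28.95
588.0 [0.66 0.41 0.29 0.02] 0.1 588.02 29.22
588.6 [ 0.19  0.37 -0.65  0.  ] 0.0 588.61 29.48
589.2 [-0.29  0.35 -0.28 -0.01] -0.0 589.23 29.75
589.8 [ 0.42  0.38 -0.77 -0.02] -0.1 589.83 30.02
590.4 [-1.99 -0.42 -0.57  0.37] 1.5 590.11 30.28
591.0 [-4.79  0.12  0.95  1.13] 4.6 590.4 30.55
stop
prong top z 5013 178.63403096523618 [116.89, 192.11, 175.99, 173.39]
prong top z 4640 176.6319601614677 [114.04, 192.85, 173.53, 171.79]
```

View pics/w6.png

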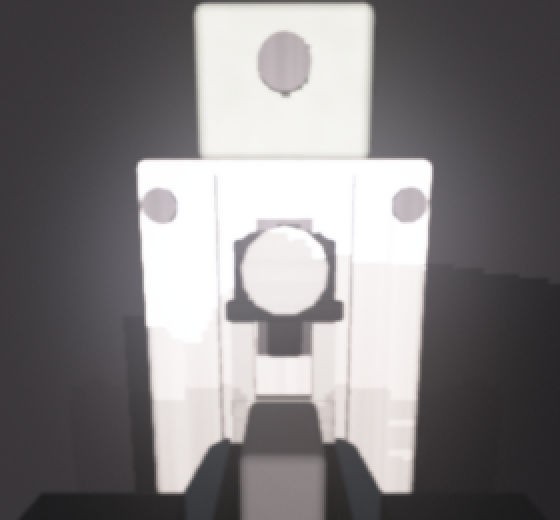

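The clip surrounds the pin with the prongs on its bar (crop px ≈ (285,310)), and contact on the hard stop is at TCP x ≈ 590.2. Next I press up to 15 N, checking the prong height for dip.

Run:
```python
from push import *
np.set_printoptions(precision=2,suppress=True)
b=np.load("base.npy")
def dip():
    k=viewer.calibration("wrist");p,d=viewer.read_camera("wrist");P=cloud(k,d)
    out=[]
    for a in(294,344):   # prong columns
        q_=P[163:195,a-3:a+4].reshape(-1,3);q_=q_[(q_[:,2]>26)&(q_[:,2]<44)]
        c=np.polyfit(q_[:,0]-590,q_[:,2],1);out+=[len(q_),q_[:,0].min(),q_[:,0].max(),np.median(q_[:,1]),np.polyval(c,43),np.degrees(c[0])]
    print("dip",np.array(out),"eef",bot.observe()['eef_pos'],bot.observe()['tool_rot'])
dip()
x=591.0
while x<596:
    x+=.4;bot.servo_line([x,YB,Z],rate=20);f=F(4)-b;ft=f[3]/.245
    print(round(x,1),f,round(ft,1),round(bot.observe()['eef_pos'][0],2),round(bot.observe()['time'],2))
    if ft>9.5 or -f[0]>10:print("stop");break
dip()
```

```text
dip [114.   609.99 634.03 -10.18  36.26   4.33 203.   610.78 634.11 -43.29
  37.47   2.79] eef [590.43 -28.13  51.84] [-0.  1.  0. -0.]
591.4 [-6.23 -0.01  1.38  1.44] 5.9 590.54 30.93
591.8 [-7.2   0.32  1.39  1.71] 7.0 590.63 31.22
592.2 [-8.59 -0.07  1.62  1.97] 8.1 590.73 31.5
592.6 [-9.56 -0.3   2.06  2.21] 9.0 590.77 31.78
593.0 [-10.58   0.11   2.55   2.48] 10.1 590.86 32.07
stop
dip [126.   609.69 634.44  -9.82  34.39   1.66 208.   610.42 634.47 -43.19
  36.63   1.84] eef [590.85 -28.01  51.43] [-0.  1.  0. -0.]
```

Run:
```python
from push import *
np.set_printoptions(precision=2,suppress=True)
b=np.load("base.npy")
def dip():
    k=viewer.calibration("wrist");p,d=viewer.read_camera("wrist");P=cloud(k,d)
    out=[]
    for a in(301,343):
        q_=P[163:195,a-2:a+3].reshape(-1,3);q_=q_[(q_[:,2]>26)&(q_[:,2]<44)]
        c=np.polyfit(q_[:,0]-590,q_[:,2],1);out+=[len(q_),np.median(q_[:,1]),np.polyval(c,25),np.polyval(c,43)]
    print("dip",np.array(out),"eef",bot.observe()['eef_pos']);return p
dip()
x=593.0;Zc=Z
while x<597:
    x+=.35;Zc=min(Zc+.15,52.7);bot.servo_line([x,YB,Zc],rate=20);f=F(4)-b
    print(round(x,2),f,round(f[3]/.238,1),bot.observe()['eef_pos'])
    if -f[0]>14.3 or f[3]/.238>14.6:break
for i in range(8):
    bot.hold(.2);f=F(6)-b;e=15-max(-f[0],f[3]/.240);print("hold",f,round(bot.observe()['time'],2))
    if abs(e)>.5: x+=.25*np.clip(e,-1,1);bot.servo_line([x,YB,Zc],rate=20)
p=dip();cv2.imwrite("pics/w7.png",p[0:260,180:460].repeat(2,0).repeat(2,1))
```

```text
dip [159.   -13.65  36.56  36.64 159.   -42.62  36.77  36.8 ] eef [590.91 -28.01  51.46]
593.35 [-12.01  -0.19   1.74   2.69] 11.3 [590.91 -27.99  51.49]
593.7 [-12.21  -0.65   2.09   2.91] 12.2 [591.01 -28.01  51.54]
594.05 [-13.55  -0.55   1.74   3.08] 12.9 [591.11 -27.99  51.6 ]
594.4 [-14.13  -0.89   1.65   3.35] 14.1 [591.17 -27.94  51.64]
594.75 [-15.51  -1.18   2.07   3.59] 15.1 [591.27 -27.95  51.73]
hold [-14.74  -0.78   1.83   3.54] 33.83
hold [-15.3   -0.95   1.99   3.55] 34.08
hold [-15.31  -0.73   2.02   3.56] 34.33
hold [-15.44  -1.23   1.76   3.55] 34.58
hold [-15.2   -1.12   2.05   3.57] 34.83
hold [-15.33  -1.01   1.92   3.57] 35.08
hold [-15.23  -1.41   1.93   3.56] 35.33
hold [-15.84  -1.01   1.8    3.56] 35.58
dip [159.   -13.54  36.78  36.51 159.   -42.59  36.88  36.62] eef [591.25 -27.96  51.71]
```

Run:
```python
from push import *
np.set_printoptions(precision=2,suppress=True)
bot.servo_line([590,YB,52.3],rate=30);bot.servo_line([560,YB,52.3],rate=80);bot.servo_line([545,YB,150],rate=120)
bot.hold(.3);k=viewer.calibration("wrist");p,d=viewer.read_camera("wrist");P=cloud(k,d);o=bot.observe()
for a in(301,343):
    q_=P[163:195,a-2:a+3].reshape(-1,3);q_=q_[abs(q_[:,2]-135)<8];c=np.polyfit(q_[:,0]-o['eef_pos'][0],q_[:,2]-o['eef_pos'][2],1);print(len(q_),np.median(q_[:,1]),np.polyval(c,25),np.polyval(c,43))
print(o['eef_pos'],o['time'],o['wrist_force'])
# clip check from this view
cv2.imwrite("pics/w8.png",p[0:210,180:460].repeat(2,0).repeat(2,1))
```

```text
159 -13.833511287628191 -14.65046978068839 -14.713375508743932
159 -42.739523068122466 -14.540975550733808 -14.444656226353187
[544.93 -28.18 149.71] 38.0333 [ 0.27 -0.14 -0.95]
```

View pics/w8.png

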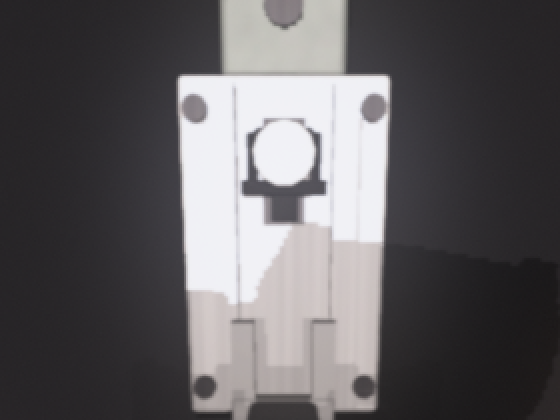

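The clip is seated around the pin (crop px ≈ (285,170)) and the fork is level in the grip, so I'll return it to the tray.

Run:
```python
from push import *
np.set_printoptions(precision=2,suppress=True)
Y=-.064;X,Yy=506,297.2
bot.move_to([X,Yy,130],q(Y));bot.servo_line([X,Yy,32],rate=80);bot.hold(.2);f0=F(4)
z=32.
while z>25.5:
    z-=.5 if z<29 else 1;bot.servo_line([X,Yy,z],rate=20);f=F(2)-f0
    if f[2]>2.0:break
print(z,f,bot.observe()['time'])
bot.command_gripper(56);bot.hold(.2)
bot.servo_line([X,Yy,190],rate=110);bot.move_to([490,290,210],q(0));bot.hold(.4)
o=bot.observe();k=viewer.calibration("wrist");p,d=viewer.read_camera("wrist");P=cloud(k,d)
T=P[120:230,260:370].reshape(-1,3);T=T[(T[:,2]>60)&(T[:,2]<75)];print(len(T),np.median(T[:,2]),cv2.minAreaRect(T[:,:2].astype(np.float32)))
print(o['time'],o['width'],o['eef_pos']);cv2.imwrite("pics/w9.png",p)
```

```text
26.5 [-1.37 -0.94  9.32  0.38] 42.75
704 67.21402439847122 ((506.05206298828125, 298.18145751953125), (23.88129997253418, 36.275814056396484), 86.53304290771484)
45.9 56.25546062672031 [490.01 289.96 209.57]
```

View pics/w9.png

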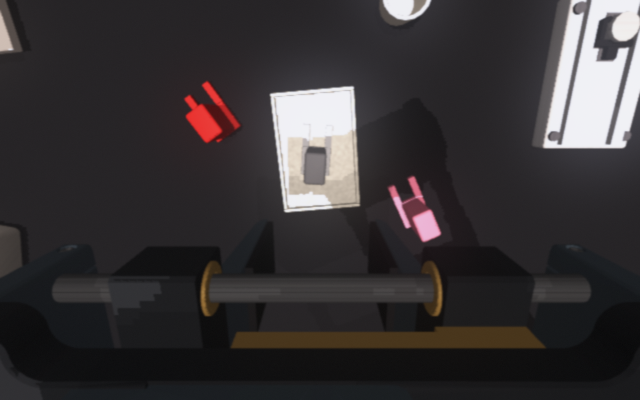

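The fork stands upright in the tray at px ≈ (316,165), the look-alikes haven't moved, and the clip is still home on the pin at ≈ (612,40).

```bash
python3 -c "
from station import workorder
print(workorder.close_job())"
```

```text
the job is handed in; nothing more can be done
None
```

The job is handed in: the clip snapped home on the pin, was held at about 15 N for 2 s (peak reading about 16 N), and the fork is standing upright in its tray again, released, at about 46 s.

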